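# Scan the tin in the kitchen drawer

## Task

For the kitchen stock list, pull the drawer of the white drawer unit fully open, pick the hand scanner off its wooden tray and hold it steady for a second and a half with its window about 10 cm above the barcode on the round tin, facing the label squarely and turned so that the scan line crosses the bars. Then lay the scanner gently back inside the tray, flat and the way up it was, and push the drawer gently fully shut. Do not touch the tin or the cartons, keep the scanner clear of the drawer unit, do not drop it, and leave the other things on the counter where they stand.

Things in the scene. Friction and masses are not known exactly. Their poses are not given: they have to be found in the camera images.
- cabinet: White drawer unit, fixed, 250 deep (x) x 360 wide (y) x 125 high, with a single drawer across its whole front. Origin: middle of the front's lower edge, on the counter (x = 0 is the face of the shut drawer). Its front faces its own -x, towards the robot; two white canisters up to 125 high are fixed on its top, 140 mm or more behind its front
- drawer (a joint): How far the drawer is pulled out, m: 0 shut, 0.17 fully open (end stop). It starts shut or up to 12 mm ajar, slides along the unit's -x, stays where it is left and takes about 2 N to move. Its front panel is 354 wide, 15 thick, top edge 112 above the counter; drawer walls 6 thick, top edge 88 above the counter.
- drawer_handle (a point): Middle of the drawer's steel bow handle: a horizontal bar 11 thick, straight for 104 along the unit's y, 96 above the counter (29 below the unit's top), 45 in front of the drawer's face, so a 39 mm gap lies behind the bar; two end stems join it to the face. The point moves with the drawer
- drawer_floor (a point): Middle of the drawer's front part, on its inner floor, 22 above the counter; moves with the drawer. This part is split into three compartments side by side along y, each 103 wide and 120 long inside, all in the open when the drawer is fully out
- tin: The round tin to be scanned: bare metal, 80 across, 58 high, standing in one of the drawer's three compartments. Origin: centre of its underside; z up
- tin_label (a point): Centre of the paper barcode label on top of the tin, 58 above its underside (80 above the counter). z: out of the label, up. Label 46 along y, 30 along x; the bars run along x and are stacked along y, so the scan line must lie along y (either way round)
- carton_square: Cardboard carton 76 x 76 x 60 high with a similar label, in another compartment: not the one to scan. Origin: centre of its underside
- carton_long: Cardboard carton 94 (x) x 56 (y) x 50 high with a similar label, in another compartment: not the one to scan. Origin: centre of its underside
- scanner: Grey hand scanner, 192 long, about 0.22 kg. Straight handle 32 wide (y) and 30 high, from x = -105 to +40; at its +x end a wider head (56 wide, x = 23 to 87, top 64 high, lowest edge 4 high) pitched so that its black window on the underside faces down and 30 degrees forward (+x). Origin: underside of the handle; z up. Starts on the tray
- scanner_grip (a point): Place to grip the scanner's handle, near its centre of mass, at x = -12, z = 18 of the scanner: close across y (32 wide)
- scanner_window (a point): Centre of the scanner's window, at x = 65, z = 16.7 of the scanner. z: the beam, out of the window along (0.5, 0, -0.866) of the scanner; y: the scan line
- scan_spot (a point): The point 100 mm out from the window along the beam, at x = 115, z = -70 of the scanner: bring it onto the label (it moves with the scanner)
- tray: Shallow light-wood tray for the scanner, fixed: 235 (x) x 145 (y), walls 5 thick and 13 high, inner floor 5 above the counter, inside 225 x 135. Origin: centre of its underside
- mill: Bystander: wooden pepper mill, 52 across, 165 high. Origin: centre of its underside
- oil: Bystander: green oil bottle, 56 across, 200 high. Origin: centre of its underside
- coffee_jar: Bystander: coffee jar, 72 across, 100 high. Origin: centre of its underside
- mug: Bystander: white mug, 80 across, 90 high, with a handle. Origin: centre of its underside
- cup: Bystander: blue cup, 76 across, 80 high. Origin: centre of its underside
- spice_jar: Bystander: spice jar, 52 across, 90 high. Origin: centre of its underside
- salt_can: Bystander: white can, 64 across, 110 high. Origin: centre of its underside
Things that resemble listed ones, but are neither listed nor needed, are in the scene too. Of the things that look like the scanner, the smaller one is meant.

How it is judged:
On the way, in this order (a step that is already met when the one before it is completed fails the run):
1. the drawer is pulled fully open (at least 155 of its 170 mm) (value of joint drawer above 0.155 m), for 0.2 s.
2. drawer open, scanner held still 1.2 s: scan spot within 18 mm of the label's centre along x and y, 30 mm in z; beam within 18 degrees of the label's normal, scan line within 18 degrees of its y (value of joint drawer above 0.145 m and x of scan_spot in the frame of tin_label between -0.018 and 0.018 m and y of scan_spot in the frame of tin_label between -0.018 and 0.018 m and z of scan_spot in the frame of tin_label between -0.03 and 0.03 m and angle between the z axis of scanner_window and the z axis of tin_label, either way round below 0.32 rad and angle between the y axis of scanner_window and the y axis of tin_label, either way round below 0.32 rad and linear speed of scanner below 0.03 m/s and angular speed of scanner below 0.2 rad/s), for 1.2 s.
At the end, for the whole second after the job is handed in: The drawer is shut (within 12 mm); the scanner lies at rest inside the tray, flat on its floor and right way up (origin within 35 mm along and 45 mm across of the tray's centre, tilt under 4 degrees); the tin and cartons still stand upright in the drawer (value of joint drawer below 0.012 m and x of scanner in the frame of tray between -0.035 and 0.035 m and y of scanner in the frame of tray between -0.045 and 0.045 m and z of scanner in the frame of tray below 0.009 m and angle between scanner's own z axis and vertical below 0.07 rad and linear speed of scanner below 0.02 m/s and x of tin in the frame of cabinet between 0 and 0.15 m and angle between each of tin, carton_square, carton_long's own z axis and vertical below 0.1 rad and x of carton_square in the frame of cabinet between 0 and 0.15 m and x of carton_long in the frame of cabinet between 0 and 0.15 m); the robot touches nothing.
It fails at once if a package in the drawer is touched by the robot or the scanner (contact force between any of the fingers, the arm, scanner and tin above 1 N or contact force between any of the fingers, the arm, scanner and carton_square above 1 N or contact force between any of the fingers, the arm, scanner and carton_long above 1 N).
It fails at once if the scanner bumps the drawer unit (over 5 N) (contact force between scanner and cabinet above 5 N).
It fails at once if the scanner is dropped (falls at over 0.45 m/s, about 10 mm of free fall, with no finger on it) (linear speed of scanner above 0.45 m/s and contact force between the fingers and scanner below 0.3 N).
It fails at once if the drawer is slammed (shutting faster than 0.5 m/s) (velocity of joint drawer below -0.5 m/s).
It fails at once if a bystander is moved by more than 30 mm or tipped (distance of any of mill, oil, coffee_jar, mug, cup, spice_jar, salt_can from where it was at the start of the episode above 0.03 m or angle between any of mill, oil, coffee_jar, mug, cup, spice_jar, salt_can's own z axis and vertical above 0.3 rad).
It also fails if it takes over 72 s, if anything falls off the work surface, if the arm or the gripper's body presses on something with over 40 N, if the wrist force passes 120 N, or if a joint passes its speed limit or range.

## Robot

A 6-joint arm with a two-finger parallel gripper is mounted at the origin on the work surface. World frame = base frame: x ahead of the robot, y to its left, z up, the work surface at z = 0. Lengths are in m, angles in rad, forces in N, time in s.
With the tool pointing down it reaches from about 0.35 to 0.775 m from the base axis. Payload 5.5 kg.
Tool frame: the origin (TCP) lies between the finger pads; the fingertips stand 19 mm ahead of it and the grasp point (between the pads) is the TCP; z points along the fingers, y is the line along which they close (so a half turn about z gives the same grasp; the last joint's range is limited). The gripper opens to 85 mm and grips with 20 to 120 N. Pads are 22 mm wide; open, the fingers measure 114 mm over their backs; the gripper's body (76 mm by 85 mm) begins 54 mm behind the grasp point. The pads swing forward as they close: fully open they stand 13 mm farther back than shut.
Start: joints at [1.116, 0.313, 0.046, 1.304, 0, 1.431], TCP at [0.178, 0.547, 0.25] pointing down, gripper open.
Joint ranges: [-2.76, 2.76], [-0.86, 1.69], [-1.03, 1.26], [-2.2, 2.34], [-1.47, 1.5], [-3.14, 3.14]. Speed limits (rad/s): [2.57, 2.57, 3.14, 3.14, 3.14, 3.14].

## Interface

Orientations are given as a unit quaternion [w, x, y, z].
In Python, from workcell import env gives the robot as it stands.
- The arm moves only by the shell command python3 -m pendant 'ROWS' [FORCE]. ROWS is JSON, a list of rows, each an object with "travel": the shift along the tool's x, y, z scaled (see below), a list of three; "rot": the turn, a rotation vector about the tool's x, y, z scaled (see below), a list of three; "fingers": the opening, from -1 (shut) to 1 (fully open). In form: [{"travel": [dx, dy, dz], "rot": [wx, wy, wz], "fingers": fingers}, ...]. A call has 1 to 10 rows; each row is the pose to reach, as a shift and turn from the pose commanded when the call began, along the tool's axes at that moment; what a row does not reach only later rows make up. The controller multiplies each number of a shift by 0.12 m and each number of a turn by 60 degrees. A row lasts 1/10 s, in which the tool goes at most 50 mm and 8.59 degrees, less where a joint would pass 70% of its speed; a pose out of reach is approached as far as the arm can. A call with a number of a shift or a turn outside -1 to 1 is refused whole. A call with a gripper value outside its range is refused whole. The fingers move at their own pace and stop on an object; FORCE is the grip in N (left out, the last holds). Time passes only in rows, so rows that repeat a pose let the fingers close. It gives the time, the measured TCP pose, the force, the opening and the grip force at its end, in the units of the state.
- env.get_state(): the state, without advancing time (a new reading comes with each control period).
- env.read_camera(name): name is "scene" or "top"; returns (picture, depth): 400x640x3 uint8, blue, green, red; 400x640 float32, m along the optical axis (not along the pixel's ray), 0 where there is no reading.
- env.camera_model(name): a dict with "fovy" (degrees; the focal length in pixels is half the picture's height over the tangent of half this angle, whatever the lens; pixels are square), "cx", "cy" (the principal point, pixels), "rvec" (rotation vector, rad) and "tvec" (3), from world to camera coordinates, as OpenCV has them. Camera axes: x right, y down, z forward; pixel columns grow to the right and rows downward; lengths in m; the calibration is good to about 2 mm. A picture is of the moment at which its call begins. camera_model takes no time and is no camera call.
- env.hand_in(): hands the job in; it is judged then, once.
Trained networks look in the newest picture that a camera, given by its name, has taken for a name from the list of things; names that differ only in an ending like _2 or _b are one class to them, and where a whole thing is asked for, a point or a joint stands for the part that bears it (a point fixed in the world has none). Each returns a list of dicts, best first, with "conf" (0 to 1); they miss things now and then, are a little off and sometimes report something else, mostly with a low value. They report only what shows in the picture. A call takes as long as a camera call. They do not tell look-alikes from the thing itself.
- env.outline_of(camera, target): "mask" (400x640 bool, what is visible of it) and "xy" ([column, row] in pixels, amid what is visible of it).
The state is a dict: "clock": time; "joint_pos": joint angles; "qvel": joint speeds; "tau": joint torques, N m; "tcp_pos": TCP position; "orientation": TCP orientation; "wrist_force": force on the tool from outside, world axes, zero at the start; "ft_torque": the same for the moment, N m; "finger_gap": finger opening in m; "grip_force": force on a finger pad.
Only numpy, scipy, OpenCV 4.12 (cv2) and the standard library are available. Lean on these libraries where they do the work, as an engineer would, in place of code of your own. Each camera call takes 0.05 s, during which the arm holds its last target. There are 200 camera calls.

## Working session

There is one attempt and no reset: what is moved stays moved. The work goes in short steps, Python scripts to look and compute and a shell command to move; the robot and the scene stay as the last step left them, time stands still between calls to the robot, and variables do not carry over. Pictures are saved under pics/ and viewed, at most 10 in all, crops included, and the job is handed in when it is done.

```bash
ls; mkdir -p pics; cat > h.py <<'E'
import numpy as np, cv2
from workcell import env
from scipy.spatial.transform import Rotation as R
def cam(n):
    m=env.camera_model(n); f=200/np.tan(np.radians(m['fovy'])/2)
    return f,m['cx'],m['cy'],R.from_rotvec(np.ravel(m['rvec'])).as_matrix(),np.ravel(m['tvec'])
def cloud(n,d):
    f,cx,cy,Rm,t=cam(n); v,u=np.mgrid[0:400,0:640]
    P=np.stack([(u-cx)/f*d,(v-cy)/f*d,d],-1)
    W=(P-t)@Rm; W[d<=0]=np.nan; return W
def proj(n,p):
    f,cx,cy,Rm,t=cam(n); c=Rm@np.asarray(p)+t; return f*c[0]/c[2]+cx,f*c[1]/c[2]+cy
E
python3 - <<'E'
from h import *
print(env.get_state())
for n in("scene","top"):
    im,d=env.read_camera(n); cv2.imwrite(f"pics/{n}0.png",im); W=cloud(n,d); m=env.camera_model(n); print(n,m)
    for t in["cabinet","drawer_handle","scanner","tray","tin","mill","oil","coffee_jar","mug","cup","spice_jar","salt_can"]:
        for o in env.outline_of(n,t):
            p=W[o['mask']]; p=p[~np.isnan(p[:,0])]
            if len(p): print(t,round(o['conf'],2),np.round(o['xy']),o['mask'].sum(),np.round(np.median(p,0),3),np.round(np.percentile(p,[3,97],axis=0),3).tolist())
E
```

```text
pics
{'clock': 0.0, 'joint_pos': array([ 1.11640298e+00,  3.14007935e-01,  4.49633917e-02,  1.30360252e+00,
       -1.12812454e-05,  1.43117580e+00]), 'qvel': array([ 0.00051214, -0.00121125,  0.00112976, -0.00029103,  0.00038902,
        0.00205801]), 'tau': array([ 1.45755250e-03, -4.80623102e+01,  2.98534244e+01,  1.90501084e-02,
       -1.17080031e-04,  8.57524356e-06]), 'tcp_pos': array([0.17782854, 0.5463003 , 0.24939819]), 'orientation': array([-2.65424416e-04,  1.56737387e-01,  9.87639881e-01, -8.86504210e-04]), 'wrist_force': array([ 0.72352494, -0.38854662, -0.78757397]), 'ft_torque': array([-0.02438988,  0.00271773,  0.00780328]), 'grip_force': 0.0, 'finger_gap': 0.08529323545394293}
scene {'fovy': 52.778227364319704, 'cx': 324.272700152784, 'cy': 197.01330665594114, 'rvec': array([ 1.27794095,  2.35420324, -0.83295943]), 'tvec': array([ 0.31393411, -0.25161097,  1.44085931])}
cabinet 0.83 [345. 311.] 20282 [0.801 0.187 0.124] [[0.626, 0.0, 0.03], [0.878, 0.333, 0.248]]
drawer_handle 0.89 [387. 268.] 824 [0.623 0.197 0.11 ] [[0.573, 0.022, 0.095], [0.639, 0.332, 0.115]]
sc
[... 2137 characters left out ...]
5, -0.13, 0.164]]
oil 0.78 [387. 116.] 502 [ 0.717 -0.254  0.127] [[0.702, -0.281, 0.018], [0.741, -0.233, 0.202]]
coffee_jar 0.58 [422. 126.] 591 [ 0.703 -0.361  0.096] [[0.679, -0.395, 0.008], [0.742, -0.333, 0.105]]
coffee_jar 0.34 [162. 168.] 352 [0.55  0.451 0.086] [[0.531, 0.435, 0.019], [0.575, 0.478, 0.095]]
mug 0.84 [482. 209.] 847 [ 0.455 -0.56   0.046] [[0.412, -0.591, 0.002], [0.486, -0.492, 0.093]]
cup 0.92 [165. 144.] 590 [0.644 0.454 0.045] [[0.605, 0.411, 0.002], [0.672, 0.479, 0.084]]
spice_jar 0.81 [160. 165.] 351 [0.55  0.451 0.086] [[0.531, 0.435, 0.02], [0.575, 0.478, 0.095]]
salt_can 0.61 [167. 192.] 553 [0.472 0.426 0.107] [[0.448, 0.407, 0.019], [0.503, 0.461, 0.115]]
```

```bash
python3 - <<'E'
import cv2
im=cv2.imread("pics/top0.png"); c=im[80:320,100:510]
cv2.imwrite("pics/c1.png",cv2.resize(c,(800,468),interpolation=cv2.INTER_CUBIC))
E
```

```text
(no output)
```

View pics/c1.png

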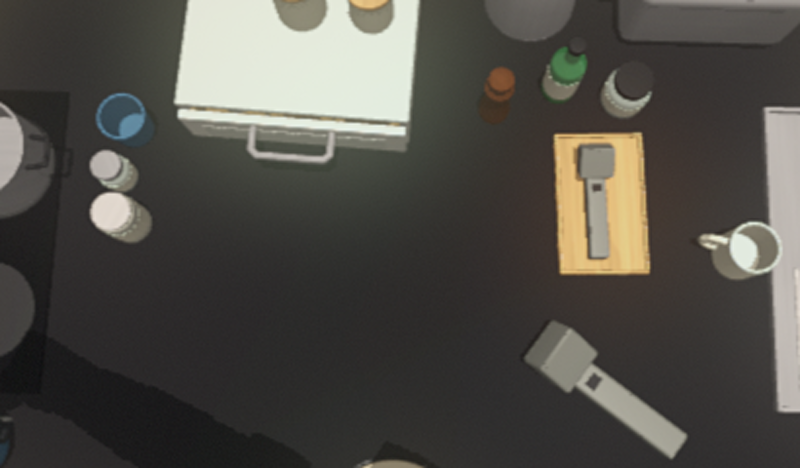

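View pics/scene0.png

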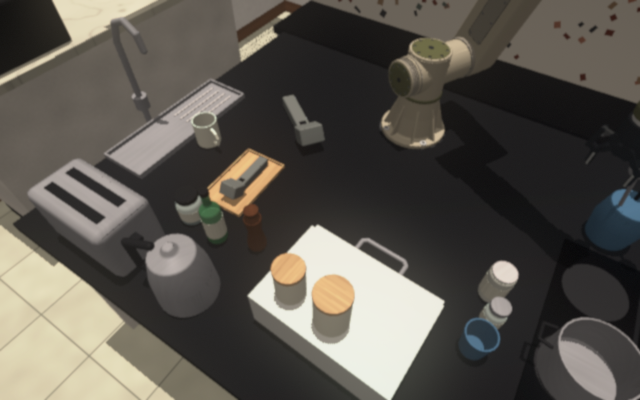

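The crop shows two scanner look-alikes: the small one on the wooden tray at top-camera (405,181), and a larger one on the bare counter at (406,276). The one on the tray is meant, because it is the smaller and lies on the tray. Next I measure the geometry.

```bash
cat > meas.py <<'E'
from h import *
def rect(p):
    r=cv2.minAreaRect((p[:,:2]*1000).astype(np.float32)); return np.round(r[0],1),np.round(r[1],1),round(r[2],1)
if __name__=="__main__":
    for n in("scene","top"):
        im,d=env.read_camera(n); W=cloud(n,d)
        A=W.reshape(-1,3); A=A[~np.isnan(A[:,0])]
        box=lambda a,b:A[np.all((A>a)&(A<b),axis=1)]
        print(n)
        p=box((.55,-.05,.120),(.9,.4,.132)); print("cab top",rect(p),len(p))
        # front edge: min-x per y
        ys=np.arange(.02,.31,.01); fx=[np.percentile(p[abs(p[:,1]-y)<.005][:,0],1) for y in ys]
        print("front edge fit",np.polyfit(ys,fx,1), "z",np.median(p[:,2]))
        p=box((.5,-.05,.105),(.9,.4,.117)); print("panel top",rect(p))
        p=box((.53,.0,.085),(.6,.35,.115)); print("handle",rect(p),np.median(p,0),np.percentile(p,[2,98],axis=0).round(3).tolist())
        k=abs(p[:,1]-np.median(p[:,1]))<.04; print(" bar fit",np.polyfit(p[k,1],p[k,0],1))
        p=box((.38,-.45,.009),(.7,-.2,.019)); print("tray rim",rect(p))
        p=box((.38,-.45,.024),(.7,-.2,.08)); print("scanner",rect(p))
        h=p[p[:,2]<.042]; h=h[h[:,0]<.54]; print(" handle",rect(h),np.median(h,0).round(4),np.polyfit(h[:,0],h[:,1],1))
        q=p[p[:,2]>.05]; print(" head",rect(q),q.mean(0).round(4))
E
python3 meas.py
```

```text
scene
cab top (array([755.2, 163.8]), array([361. , 238.1]), 86.8) 13214
front edge fit [0.06053486 0.63086083] z 0.1239702230410224
panel top (array([746.5, 163.6]), array([353.5, 258.2]), 86.2)
handle (array([584.5, 173.8]), array([134.4,  30. ]), 90.0) [0.57872779 0.17501811 0.0990227 ] [[0.57, 0.109, 0.093], [0.598, 0.24, 0.103]]
 bar fit [0.05269463 0.56759769]
tray rim (array([ 533.4, -328.3]), array([236.5, 148.7]), 2.3)
scanner (array([ 569.8, -313.6]), array([ 63.2, 262.2]), 86.0)
 handle (array([ 489.2, -318.8]), array([100.6,  35.4]), 1.1) [ 0.4919 -0.3161  0.033 ] [ 0.04892754 -0.34067462]
 head (array([ 638.3, -317.8]), array([ 59.9, 126.3]), 83.6) [ 0.6088 -0.3129  0.0591]
top
cab top (array([745.3, 164.2]), array([361.5, 257.8]), 86.9) 6977
front edge fit [0.05822172 0.62909333] z 0.1256370712393524
panel top (array([699.4, 155.8]), array([269.9, 392.3]), 6.9)
handle (array([582.5, 171.7]), array([ 33.4, 134.8]), 0.3) [0.57486709 0.16744114 0.1007869 ] [[0.567, 0.105, 0.094], [0.597, 0.236, 0.106]]
 bar fit [0.05438731 0.56354831]
tray rim (array([ 545.7, -333.4]), array([219.7, 296.3]), 71.0)
scanner (array([ 573.6, -323.7]), array([ 89.2, 273.4]), 76.9)
 handle (array([ 487.2, -321.8]), array([103.1,  33.9]), 2.1) [ 0.4862 -0.3203  0.0348] [ 0.04330301 -0.34168577]
 head (array([ 637.5, -334.3]), array([ 65.9, 159.7]), 64.9) [ 0.6189 -0.3284  0.0616]
```

```bash
cat > plan.py <<'E'
from h import *
def Rt(yawy,tilt=0,taxis=None):
    """tool pointing down, tool y at world angle yawy (deg)"""
    a=np.radians(yawy); y=np.array([np.cos(a),np.sin(a),0]); z=np.array([0,0,-1.]); return np.stack([np.cross(y,z),y,z],1)
def plan(p,Rg):
    s=env.get_state(); q=s['orientation']; R0=R.from_quat([q[1],q[2],q[3],q[0]]).as_matrix()
    rv=R.from_matrix(R0.T@Rg).as_rotvec()
    d=np.asarray(p)-s['tcp_pos']
    print("tcp",s['tcp_pos'].round(4),"F",s['wrist_force'].round(1),"gap",round(s['finger_gap'],4),"grip",s['grip_force'],"t",s['clock'],"j",s['joint_pos'].round(2))
    print("rot units",(np.degrees(rv)/60).round(3),"| travel units in CURRENT frame",(R0.T@d/.12).round(3),"| in TARGET frame",(Rg.T@d/.12).round(3))
E
python3 -c "
from plan import *
plan((.575,.1735,.20),Rt(-3.3))"
```

```text
tcp [0.178  0.5468 0.2503] F [-0.4  0.3  0.5] gap 0.0855 grip 0.0 t 1.4 j [1.12 0.31 0.05 1.3  0.   1.43]
rot units [ 0.    -0.     1.254] | travel units in CURRENT frame [-4.109 -1.934  0.419] | in TARGET frame [-2.915  3.482  0.419]
```

```bash
python3 -m pendant '[{"travel":[-1,-0.48,0],"rot":[0,0,0.627],"fingers":1},{"travel":[-1,-0.48,0],"rot":[0,0,0.627],"fingers":1},{"travel":[-1,-0.48,0],"rot":[0,0,0.627],"fingers":1},{"travel":[-1,-0.48,0],"rot":[0,0,0.627],"fingers":1},{"travel":[-1,-0.48,0],"rot":[0,0,0.627],"fingers":1},{"travel":[-1,-0.48,0],"rot":[0,0,0.627],"fingers":1}]' 40
python3 -m pendant '[{"travel":[0,0,0],"rot":[0,0,0.627],"fingers":0},{"travel":[0,0,0],"rot":[0,0,0.627],"fingers":0},{"travel":[0,0,0],"rot":[0,0,0.627],"fingers":0},{"travel":[0,0,0],"rot":[0,0,0.627],"fingers":0},{"travel":[0,0,0],"rot":[0,0,0.627],"fingers":0},{"travel":[0,0,0],"rot":[0,0,0.627],"fingers":0}]'
for i in 1 2 3; do python3 -m pendant '[{"travel":[-0.732,0.88,0.0],"rot":[0,0,0],"fingers":0},{"travel":[-0.732,0.88,0.0],"rot":[0,0,0],"fingers":0},{"travel":[-0.732,0.88,0.0],"rot":[0,0,0],"fingers":0},{"travel":[-0.732,0.88,0.0],"rot":[0,0,0],"fingers":0}]'; done
python3 -c "
from plan import *
plan((.575,.1735,.098),Rt(-3.3))"
```

```text
clock: 2.0
tcp_pos: [0.2747, 0.4545, 0.2504]
orientation: [0.0, 0.467, 0.884, 0.0]
wrist_force: [0.6, -0.1, 0.2]
finger_gap: 0.0854
grip_force: 0.0
clock: 2.6
tcp_pos: [0.274, 0.4551, 0.2503]
orientation: [-0.0, 0.726, 0.687, 0.0]
wrist_force: [0.1, -0.1, 0.3]
finger_gap: 0.0428
grip_force: 0.0
clock: 3.0
tcp_pos: [0.3776, 0.3588, 0.2502]
orientation: [0.001, 0.728, 0.686, 0.0]
wrist_force: [-0.5, 0.4, 0.2]
finger_gap: 0.0422
grip_force: 0.0
clock: 3.4
tcp_pos: [0.4779, 0.2653, 0.25]
orientation: [0.001, 0.728, 0.686, 0.0]
wrist_force: [-1.2, -0.3, -1.2]
finger_gap: 0.0428
grip_force: 0.0
clock: 3.8
tcp_pos: [0.578, 0.1719, 0.2495]
orientation: [0.0, 0.728, 0.686, 0.0]
wrist_force: [0.2, 0.7, 0.5]
finger_gap: 0.0429
grip_force: 0.0
tcp [0.578  0.1719 0.2495] F [0.2 0.7 0.5] gap 0.0429 grip 0.0 t 3.8 j [ 0.16  0.37  0.12  1.32 -0.    1.79]
rot units [ 0.001  0.    -0.001] | travel units in CURRENT frame [ 0.012 -0.027  1.263] | in TARGET frame [ 0.012 -0.026  1.263]
```

```bash
python3 -m pendant '[{"travel":[0.01,-0.027,0.4],"rot":[0,0,0],"fingers":0},{"travel":[0.01,-0.027,0.75],"rot":[0,0,0],"fingers":0},{"travel":[0.01,-0.027,0.75],"rot":[0,0,0],"fingers":0}]'
python3 -m pendant '[{"travel":[0,0,0.15],"rot":[0,0,0],"fingers":0},{"travel":[0,0,0.3],"rot":[0,0,0],"fingers":0},{"travel":[0,0,0.4],"rot":[0,0,0],"fingers":0},{"travel":[0,0,0.51],"rot":[0,0,0],"fingers":0},{"travel":[0,0,0.51],"rot":[0,0,0],"fingers":0},{"travel":[0,0,0.51],"rot":[0,0,0],"fingers":0}]'
python3 -m pendant '[{"travel":[0,0,0],"rot":[0,0,0],"fingers":-1},{"travel":[0,0,0],"rot":[0,0,0],"fingers":-1},{"travel":[0,0,0],"rot":[0,0,0],"fingers":-1},{"travel":[0,0,0],"rot":[0,0,0],"fingers":-1},{"travel":[0,0,0],"rot":[0,0,0],"fingers":-1},{"travel":[0,0,0],"rot":[0,0,0],"fingers":-1}]' 40
```

```text
clock: 4.1
tcp_pos: [0.5667, 0.1759, 0.1543]
orientation: [-0.004, 0.726, 0.688, -0.005]
wrist_force: [-0.5, -0.5, -0.1]
finger_gap: 0.0426
grip_force: 0.0
clock: 4.7
tcp_pos: [0.5725, 0.1754, 0.0996]
orientation: [0.0, 0.727, 0.687, 0.0]
wrist_force: [-0.0, -0.3, 0.7]
finger_gap: 0.0425
grip_force: 0.0
clock: 5.3
tcp_pos: [0.573, 0.1751, 0.1]
orientation: [0.0, 0.727, 0.687, 0.001]
wrist_force: [-0.9, -0.1, 6.0]
finger_gap: 0.0093
grip_force: 39.2
```

```bash
python3 -m pendant '[{"travel":[0,-0.1,0],"rot":[0,0,0],"fingers":-1},{"travel":[0,-0.25,0],"rot":[0,0,0],"fingers":-1},{"travel":[0,-0.4,0],"rot":[0,0,0],"fingers":-1},{"travel":[0,-0.55,0],"rot":[0,0,0],"fingers":-1},{"travel":[0,-0.7,0],"rot":[0,0,0],"fingers":-1},{"travel":[0,-0.85,0],"rot":[0,0,0],"fingers":-1},{"travel":[0,-1,0],"rot":[0,0,0],"fingers":-1},{"travel":[0,-1,0],"rot":[0,0,0],"fingers":-1}]'
python3 -m pendant '[{"travel":[0,-0.1,0],"rot":[0,0,0],"fingers":-1},{"travel":[0,-0.2,0],"rot":[0,0,0],"fingers":-1},{"travel":[0,-0.28,0],"rot":[0,0,0],"fingers":-1},{"travel":[0,-0.34,0],"rot":[0,0,0],"fingers":-1},{"travel":[0,-0.34,0],"rot":[0,0,0],"fingers":-1},{"travel":[0,-0.34,0],"rot":[0,0,0],"fingers":-1}]'
```

```text
clock: 6.1
tcp_pos: [0.4504, 0.1818, 0.1]
orientation: [-0.0, 0.727, 0.687, -0.0]
wrist_force: [-1.1, -0.8, 7.0]
finger_gap: 0.0095
grip_force: 40.6
clock: 6.7
tcp_pos: [0.4114, 0.184, 0.1]
orientation: [0.0, 0.727, 0.687, 0.0]
wrist_force: [-1.3, -2.7, 9.6]
finger_gap: 0.0092
grip_force: 41.5
```

```bash
python3 -m pendant '[{"travel":[0,-0.03,0],"rot":[0,0,0],"fingers":-1},{"travel":[0,-0.05,0],"rot":[0,0,0],"fingers":-1},{"travel":[0,-0.05,0],"rot":[0,0,0],"fingers":-1},{"travel":[0,-0.05,0],"rot":[0,0,0],"fingers":-1}]'
```

```text
clock: 7.1
tcp_pos: [0.4074, 0.1842, 0.1]
orientation: [0.002, 0.727, 0.686, 0.001]
wrist_force: [3.8, -3.8, 5.8]
finger_gap: 0.0095
grip_force: 41.1
```

```bash
python3 -m pendant '[{"travel":[0,-0.03,0],"rot":[0,0,0],"fingers":-1},{"travel":[0,-0.03,0],"rot":[0,0,0],"fingers":-1},{"travel":[0,-0.03,0],"rot":[0,0,0],"fingers":-1}]'
python3 -m pendant '[{"travel":[0,-0.02,0],"rot":[0,0,0],"fingers":-1},{"travel":[0,-0.02,0],"rot":[0,0,0],"fingers":-0.3},{"travel":[0,-0.02,0],"rot":[0,0,0],"fingers":-0.1},{"travel":[0,-0.02,0],"rot":[0,0,0],"fingers":0},{"travel":[0,-0.02,0],"rot":[0,0,0],"fingers":0},{"travel":[0,-0.02,0],"rot":[0,0,0],"fingers":0}]'
```

```text
clock: 7.4
tcp_pos: [0.4073, 0.1842, 0.1001]
orientation: [0.004, 0.728, 0.686, 0.003]
wrist_force: [13.1, -4.5, -4.5]
finger_gap: 0.0095
grip_force: 40.3
clock: 8.0
tcp_pos: [0.3993, 0.185, 0.0989]
orientation: [-0.0, 0.727, 0.687, -0.0]
wrist_force: [-0.5, -0.3, 0.3]
finger_gap: 0.0425
grip_force: 0.0
```

```bash
python3 -m pendant '[{"travel":[0,0.065,0],"rot":[0,0,0],"fingers":0},{"travel":[0,0.065,0],"rot":[0,0,0],"fingers":0},{"travel":[0,0.065,-0.4],"rot":[0,0,0],"fingers":0},{"travel":[0,0.065,-0.8],"rot":[0,0,0],"fingers":1},{"travel":[0,0.065,-0.8],"rot":[0,0,0],"fingers":1}]'
python3 -m pendant '[{"travel":[0.4,0,-0.6],"rot":[0,0,-0.8],"fingers":1},{"travel":[0.8,0,-0.6],"rot":[0,0,-0.8],"fingers":1},{"travel":[0.8,0,-0.6],"rot":[0,0,-0.8],"fingers":1},{"travel":[0.8,0,-0.6],"rot":[0,0,-0.8],"fingers":1},{"travel":[0.8,0,-0.6],"rot":[0,0,-0.8],"fingers":1},{"travel":[0.8,0,-0.6],"rot":[0,0,-0.8],"fingers":1}]'
python3 -m pendant '[{"travel":[0,0,0],"rot":[0,0,-0.8],"fingers":1},{"travel":[0,0,0],"rot":[0,0,-0.8],"fingers":1},{"travel":[0,0,0],"rot":[0,0,-0.8],"fingers":1},{"travel":[0,0,0],"rot":[0,0,-0.8],"fingers":1},{"travel":[0,0,0],"rot":[0,0,-0.8],"fingers":1},{"travel":[0,0,0],"rot":[0,0,-0.8],"fingers":1}]'
cat > s2.py <<'E'
from plan import *
from meas import rect
def acc(n):
    im,d=env.read_camera(n); return im,cloud(n,d)
for n in("scene","top"):
    im,W=acc(n); cv2.imwrite(f"pics/{n}1.png",im)
    print(n)
    for t in("scanner","tray","tin","tin_label","carton_square","carton_long"):
        for o in env.outline_of(n,t):
            p=W[o['mask']]; p=p[~np.isnan(p[:,0])]
            if len(p): print(t,round(o['conf'],2),np.round(o['xy']),o['mask'].sum(),np.round(np.median(p,0),3),np.round(np.percentile(p,[3,97],axis=0),3).tolist())
    A=W.reshape(-1,3);A=A[~np.isnan(A[:,0])]
    box=lambda a,b:A[np.all((A>a)&(A<b),axis=1)]
    p=box((.41,-.40,.024),(.65,-.25,.08)); print("scanner all",rect(p)); h=p[(p[:,0]<.55)]; print("handle",rect(h),h.mean(0).round(4))
    q=p[(p[:,2]>.052)]; print("head",rect(q),q.mean(0).round(4))
    p=box((.40,-.43,.0085),(.66,-.24,.0175)); print("rim",rect(p))
E
python3 s2.py; python3 -c "
import cv2
im=cv2.imread('pics/top1.png')[90:240,170:450]; cv2.imwrite('pics/c2.png',cv2.resize(im,(800,428),interpolation=2))"
```

```text
clock: 8.5
tcp_pos: [0.4114, 0.1854, 0.2011]
orientation: [0.003, 0.727, 0.687, 0.005]
wrist_force: [1.1, 0.3, 0.3]
finger_gap: 0.0703
grip_force: 0.0
clock: 9.1
tcp_pos: [0.4131, 0.2807, 0.2666]
orientation: [-0.0, 0.382, 0.924, -0.0]
wrist_force: [-0.7, 0.3, -0.5]
finger_gap: 0.0853
grip_force: 0.0
clock: 9.7
tcp_pos: [0.4131, 0.2802, 0.2666]
orientation: [-0.0, -0.026, 1.0, -0.0]
wrist_force: [0.7, -0.0, -0.3]
finger_gap: 0.0854
grip_force: 0.0
scene
scanner 0.72 [299. 127.] 1023 [ 0.266 -0.281  0.046] [[0.153, -0.432, 0.018], [0.326, -0.21, 0.087]]
tray 0.7 [236. 178.] 1800 [ 0.537 -0.303  0.004] [[0.421, -0.399, 0.0], [0.646, -0.256, 0.013]]
tray 0.32 [209. 221.] 973 [ 0.741 -0.244  0.111] [[0.717, -0.267, 0.013], [0.759, -0.23, 0.199]]
tin 0.6 [430. 272.] 949 [0.553 0.285 0.078] [[0.508, 0.251, 0.037], [0.578, 0.317, 0.082]]
tin_label 0.84 [431. 272.] 1057 [0.553 0.286 0.078] [[0.507, 0.249, 0.027], [0.578, 0.32, 0.082]]
carton_square 0.91 [358. 228.] 1046 [0.539 0.073 0.079] [[0.491, 0.032, 0.03], [0.563, 0.106, 0.084]]
carton_long 0.85 [391. 245.] 888 [0.54  0.179 0.07 ] [[0.
[... 1006 characters left out ...]
, 0.105]]
tin_label 0.6 [212. 174.] 641 [0.534 0.278 0.08 ] [[0.5, 0.245, 0.03], [0.573, 0.318, 0.086]]
carton_square 0.96 [287. 184.] 715 [0.517 0.064 0.082] [[0.483, 0.028, 0.032], [0.558, 0.101, 0.088]]
carton_long 0.72 [252. 178.] 633 [0.526 0.171 0.072] [[0.482, 0.146, 0.032], [0.573, 0.2, 0.078]]
carton_long 0.57 [405. 180.] 812 [ 0.55  -0.317  0.038] [[0.442, -0.339, 0.019], [0.619, -0.29, 0.067]]
scanner all (array([ 530.8, -319.8]), array([190.,  57.]), 2.6)
handle (array([ 493. , -321.7]), array([114.2,  34.1]), 1.5) [ 0.4917 -0.3205  0.0346]
head (array([ 592.1, -316.7]), array([52.3, 56.6]), 1.4) [ 0.5953 -0.3163  0.0603]
rim (array([ 535.7, -329.3]), array([176.3, 242.7]), 89.7)
```

View pics/c2.png

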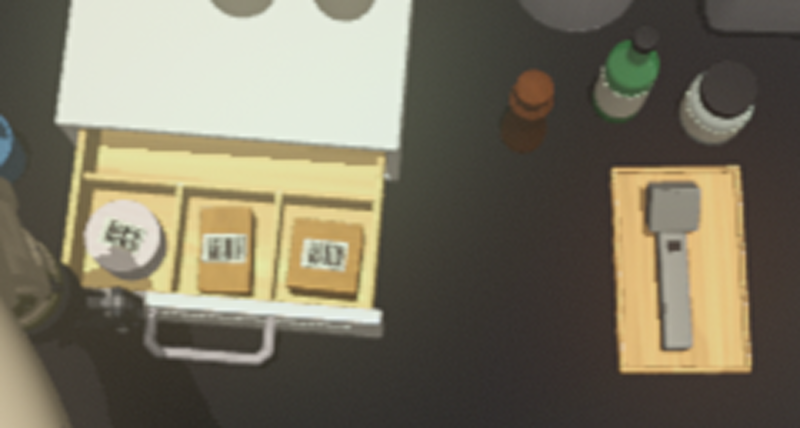

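```bash
python3 -c "
from plan import *
plan((.529,-.3185,.25),Rt(92.8))"
```

```text
tcp [0.4131 0.2803 0.2671] F [-0.2  0.5 -0.4] gap 0.0855 grip 0.0 t 10.4 j [ 0.44  0.16 -0.11  1.3   0.    0.39]
rot units [ 0.     0.    -0.001] | travel units in CURRENT frame [-0.728 -5.031  0.142] | in TARGET frame [-0.721 -5.032  0.143]
```

```bash
for i in 1 2 3 4 5 6; do python3 -m pendant '[{"travel":[-0.12,-0.84,0.02],"rot":[0,0,0],"fingers":0.4},{"travel":[-0.12,-0.84,0.02],"rot":[0,0,0],"fingers":0.4},{"travel":[-0.12,-0.84,0.02],"rot":[0,0,0],"fingers":0.4}]' >/dev/null; done
python3 -c "
from plan import *
plan((.529,-.3185,.030),Rt(92.8))
exec(open('s2.py').read().split('for n in')[0])
for n in ('scene','top'):
    im,W=acc(n); cv2.imwrite(f'pics/{n}2.png',im)
    A=W.reshape(-1,3);A=A[~np.isnan(A[:,0])]
    box=lambda a,b:A[np.all((A>a)&(A<b),axis=1)]
    for nm,a,b in (('tin',(.47,.232,.072),(.60,.335,.089)),('long',(.46,.135,.066),(.60,.215,.078)),('sq',(.46,.02,.074),(.58,.115,.088))):
        p=box(a,b); c,r=cv2.minEnclosingCircle((p[:,:2]*1000).astype(np.float32)); print(n,nm,rect(p),np.round(c,1),round(r,1),np.median(p,0).round(4),p.mean(0).round(4))
im=cv2.imread('pics/top2.png')[150:205,190:320]; a=cv2.resize(im,(800,338),interpolation=2)
im=cv2.imread('pics/scene2.png')[210:300,330:470]; b=cv2.resize(im,(400,257),interpolation=2)
c=np.zeros((600,800,3),np.uint8);c[:338]=a;c[340:597,:400]=b; cv2.imwrite('pics/c3.png',c)"
```

```text
tcp [ 0.5294 -0.3227  0.2511] F [ 0.1  0.1 -0.7] gap 0.0601 grip 0.0 t 12.2 j [-0.68  0.4   0.18  1.35 -0.   -0.72]
rot units [-0.    -0.    -0.005] | travel units in CURRENT frame [1.000e-03 3.600e-02 1.842e+00] | in TARGET frame [0.002 0.035 1.842]
scene tin (array([534.9, 283.3]), array([102.5, 127.9]), 89.8) [534.9 282.8] 81.6 [0.5316 0.2855 0.0793] [0.5266 0.2851 0.0799]
scene long (array([535.6, 174.9]), array([ 79. , 128.6]), 89.7) [535.3 173.6] 74.6 [0.5323 0.1755 0.0708] [0.5321 0.1754 0.0709]
scene sq (array([511.8,  64. ]), array([ 93.4, 101.2]), 86.9) [508.6  64.7] 64.8 [0.5176 0.0683 0.081 ] [0.5152 0.0678 0.0811]
top tin (array([537.9, 283.4]), array([124.1, 102.6]), 0.0) [537.9 283.2] 78.9 [0.5378 0.2837 0.0812] [0.5373 0.2848 0.081 ]
top long (array([540.3, 175.7]), array([ 78.6, 118.5]), 89.1) [542.9 174.3] 67.5 [0.5347 0.1729 0.0728] [0.535  0.173  0.0727]
top sq (array([513.1,  65.6]), array([76.1, 94.1]), 85.4) [514.2  66.9] 57.4 [0.5206 0.0646 0.0828] [0.52   0.0648 0.0827]
```

View pics/c3.png

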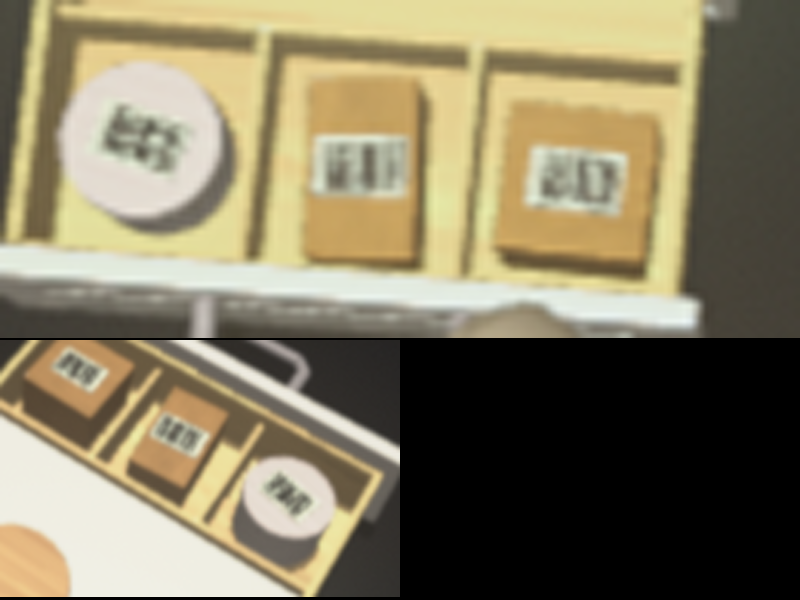

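```bash
cat > rect.py <<'E'
from h import *
c=np.array([.537,.283]); out=[]
for n in("scene","top"):
    im=cv2.imread(f"pics/{n}2.png")
    w=np.array([[c[0]+a*.05,c[1]+b*.05,.08] for a,b in((1,1),(1,-1),(-1,-1),(-1,1))])
    H=cv2.getPerspectiveTransform(np.float32([proj(n,p) for p in w]),np.float32([[0,0],[400,0],[400,400],[0,400]]))
    o=cv2.warpPerspective(im,H,(400,400),flags=cv2.INTER_CUBIC); out.append(o)
    g=cv2.GaussianBlur(cv2.cvtColor(o,cv2.COLOR_BGR2GRAY),(0,0),3)
    yy,xx=np.mgrid[0:400,0:400]; b=o.astype(float)
    # greenish: G - R
    gr=cv2.GaussianBlur((b[...,1]-b[...,2]),(0,0),4)
    m=((gr>0)|(g<110))&(np.hypot(xx-200,yy-200)<130)
    m=cv2.morphologyEx(m.astype(np.uint8),cv2.MORPH_OPEN,np.ones((9,9)))
    k,l,s,ce=cv2.connectedComponentsWithStats(m); j=1+np.argmax(s[1:,4]); mm=l==j
    pts=np.float32(np.argwhere(mm)[:,::-1]); r=cv2.minAreaRect(pts)
    w0=c+np.array([(200-r[0][1]),(200-r[0][0])])*.00025
    ev,V=np.linalg.eigh(np.cov(pts.T)); print(n,"centre",w0.round(4),"size mm",np.array(r[1])/4,"ang",r[2],"pca",np.degrees(np.arctan2(V[1,1],V[0,1])))
    cv2.drawContours(o,[cv2.boxPoints(r).astype(int)],0,(0,0,255),1)
cv2.imwrite("pics/rect.png",np.hstack(out))
E
python3 rect.py
```

```text
scene centre [0.5358 0.2762] size mm [29.55563164 27.0926609 ] ang 17.102725982666016 pca 147.52456596139768
top centre [0.5377 0.2842] size mm [46.95532227 30.25218391] ang 16.557071685791016 pca -168.13616031952822
```

View pics/rect.png

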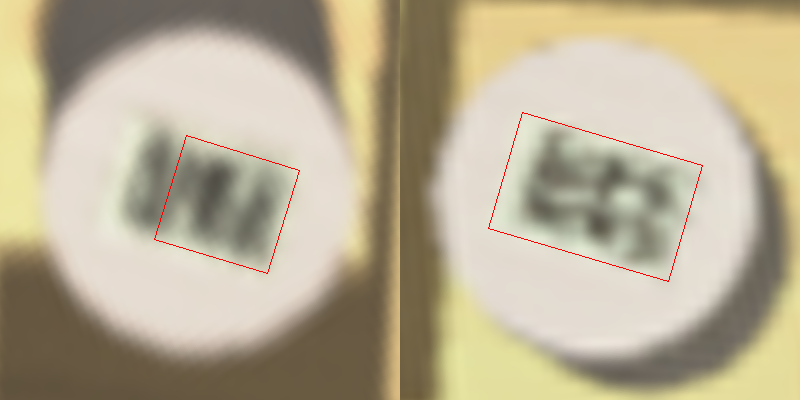

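The rectified view shows the tin at about (.538,.284). Its label is turned −16.6°, so the scanner must be yawed −16.6° too. Now I pick the scanner.

```bash
python3 -m pendant '[{"travel":[0,0.035,0.4],"rot":[0,0,0],"fingers":0.4},{"travel":[0,0.035,0.8],"rot":[0,0,0],"fingers":0.4},{"travel":[0,0.035,1],"rot":[0,0,0],"fingers":0.4},{"travel":[0,0.035,1],"rot":[0,0,0],"fingers":0.4}]'
python3 -m pendant '[{"travel":[0,0,0.25],"rot":[0,0,0],"fingers":0.4},{"travel":[0,0,0.5],"rot":[0,0,0],"fingers":0.4},{"travel":[0,0,0.65],"rot":[0,0,0],"fingers":0.4},{"travel":[0,0,0.76],"rot":[0,0,0],"fingers":0.4},{"travel":[0,0,0.84],"rot":[0,0,0],"fingers":0.4},{"travel":[0,0,0.84],"rot":[0,0,0],"fingers":0.4}]'
python3 -m pendant '[{"travel":[0,0,0],"rot":[0,0,0],"fingers":0.1},{"travel":[0,0,0],"rot":[0,0,0],"fingers":-0.2},{"travel":[0,0,0],"rot":[0,0,0],"fingers":-0.5},{"travel":[0,0,0],"rot":[0,0,0],"fingers":-0.5},{"travel":[0,0,0],"rot":[0,0,0],"fingers":-0.5},{"travel":[0,0,0],"rot":[0,0,0],"fingers":-0.5}]' 35
```

```text
clock: 12.7
tcp_pos: [0.5258, -0.3107, 0.1289]
orientation: [-0.003, -0.025, 1.0, 0.003]
wrist_force: [-0.5, -0.4, 0.9]
finger_gap: 0.0598
grip_force: 0.0
clock: 13.3
tcp_pos: [0.5282, -0.3148, 0.0319]
orientation: [-0.0, -0.024, 1.0, 0.0]
wrist_force: [-0.3, 0.7, 0.7]
finger_gap: 0.0594
grip_force: 0.0
clock: 13.9
tcp_pos: [0.529, -0.3164, 0.0334]
orientation: [0.001, -0.024, 1.0, -0.001]
wrist_force: [-0.8, -0.9, 6.1]
finger_gap: 0.0314
grip_force: 36.8
```

```bash
python3 -m pendant '[{"travel":[0,0,-0.1],"rot":[0,0,0],"fingers":-0.5},{"travel":[0,0,-0.3],"rot":[0,0,0],"fingers":-0.5},{"travel":[0,0,-0.6],"rot":[0,0,0],"fingers":-0.5},{"travel":[0,0,-1],"rot":[0,0,0],"fingers":-0.5},{"travel":[0,0,-1],"rot":[0,0,0],"fingers":-0.5}]'
python3 -m pendant '[{"travel":[0,0,-0.4],"rot":[0,0,0],"fingers":-0.5},{"travel":[0,0,-0.8],"rot":[0,0,0],"fingers":-0.5},{"travel":[0,0,-0.9],"rot":[0,0,0],"fingers":-0.5},{"travel":[0,0,-0.9],"rot":[0,0,0],"fingers":-0.5}]'
cat > scan.py <<'E'
from plan import *
Rs=(R.from_euler('z',-16.6,degrees=True)*R.from_euler('y',30,degrees=True)).as_matrix()
Rg=Rs@np.diag([-1,1,-1.]); lab=np.array([.5377,.2837,.080])
tcp=lab+Rs@(np.array([-.012,0,.0284])-np.array([.115,0,-.070]))
E
python3 -c "
from scan import *
print(tcp)
plan(tcp+[0,0,.05],Rg)
Rz=Rt(90-16.6); plan(tcp+[0,0,.05],Rz)
a=R.from_matrix(Rz.T@Rg).as_rotvec(); print(np.degrees(a)/60)"
```

```text
clock: 14.4
tcp_pos: [0.5309, -0.3176, 0.1594]
orientation: [0.004, -0.024, 1.0, -0.003]
wrist_force: [0.5, -1.3, -1.9]
finger_gap: 0.0315
grip_force: 35.9
clock: 14.8
tcp_pos: [0.5288, -0.3161, 0.2623]
orientation: [0.002, -0.024, 1.0, -0.001]
wrist_force: [-0.9, -0.6, -4.2]
finger_gap: 0.0314
grip_force: 36.1
[0.47944815 0.30106563 0.2287169 ]
tcp [ 0.5288 -0.3161  0.2623] F [-0.9 -0.6 -4.2] gap 0.0314 grip 36.143778562545776 t 14.8 j [-0.67  0.39  0.18  1.36  0.   -0.72]
rot units [-0.086  0.499  0.314] | travel units in CURRENT frame [ 0.166  5.156 -0.152] | in TARGET frame [1.682 4.811 0.813]
tcp [ 0.5288 -0.3161  0.2623] F [-0.9 -0.6 -4.2] gap 0.0314 grip 36.143778562545776 t 14.8 j [-0.67  0.39  0.18  1.36  0.   -0.72]
rot units [-0.002  0.004  0.322] | travel units in CURRENT frame [ 0.166  5.156 -0.152] | in TARGET frame [ 1.863  4.811 -0.137]
[ 4.71751011e-18  5.00000000e-01 -2.31485907e-17]
```

```bash
for i in 1 2 3 4 5 6; do python3 -m pendant '[{"travel":[0.028,0.3,-0.025],"rot":[0,0,0],"fingers":-0.5},{"travel":[0.028,0.6,-0.025],"rot":[0,0,0],"fingers":-0.5},{"travel":[0.028,0.86,-0.025],"rot":[0,0,0],"fingers":-0.5}]' | grep -E "tcp|gap|clock"; done
python3 -m pendant '[{"travel":[0,0,0],"rot":[-0.086,0.499,0.314],"fingers":-0.5},{"travel":[0,0,0],"rot":[-0.086,0.499,0.314],"fingers":-0.5},{"travel":[0,0,0],"rot":[-0.086,0.499,0.314],"fingers":-0.5},{"travel":[0,0,0],"rot":[-0.086,0.499,0.314],"fingers":-0.5},{"travel":[0,0,0],"rot":[-0.086,0.499,0.314],"fingers":-0.5},{"travel":[0,0,0],"rot":[-0.086,0.499,0.314],"fingers":-0.5},{"travel":[0,0,0],"rot":[-0.086,0.499,0.314],"fingers":-0.5}]'
python3 -c "
from scan import *
plan(tcp,Rg)
for n in ('scene','top'):
    im,d=env.read_camera(n); cv2.imwrite(f'pics/{n}3.png',im); W=cloud(n,d)
    for o in env.outline_of(n,'scanner')[:3]:
        p=W[o['mask']]; p=p[~np.isnan(p[:,0])]; print(n,o['conf'],o['xy'],np.median(p,0).round(3))
"
```

```text
clock: 15.1
tcp_pos: [0.518, -0.2106, 0.2597]
finger_gap: 0.0312
clock: 15.4
tcp_pos: [0.5096, -0.1075, 0.2629]
finger_gap: 0.0312
clock: 15.7
tcp_pos: [0.5013, -0.0048, 0.2661]
finger_gap: 0.0314
clock: 16.0
tcp_pos: [0.493, 0.0978, 0.2691]
finger_gap: 0.0311
clock: 16.3
tcp_pos: [0.4849, 0.2005, 0.272]
finger_gap: 0.0314
clock: 16.6
tcp_pos: [0.4768, 0.3033, 0.2748]
finger_gap: 0.0312
clock: 17.3
tcp_pos: [0.478, 0.3022, 0.2775]
orientation: [-0.257, 0.138, 0.956, 0.038]
wrist_force: [0.3, 0.0, -1.9]
finger_gap: 0.0313
grip_force: 36.3
tcp [0.478  0.3022 0.2775] F [ 0.3  0.  -1.9] gap 0.0313 grip 36.2787401676178 t 17.3 j [0.28 0.64 0.5  1.89 0.28 0.51]
rot units [ 0.    -0.003  0.002] | travel units in CURRENT frame [-0.217 -0.006  0.344] | in TARGET frame [-0.216 -0.006  0.345]
scene 0.72 [296.6, 126.0] [ 0.263 -0.284  0.045]
scene 0.59 [456.6, 217.7] [0.53  0.297 0.267]
top 0.7 [405.0, 274.4] [ 0.236 -0.309  0.047]
```

View pics/scene3.png

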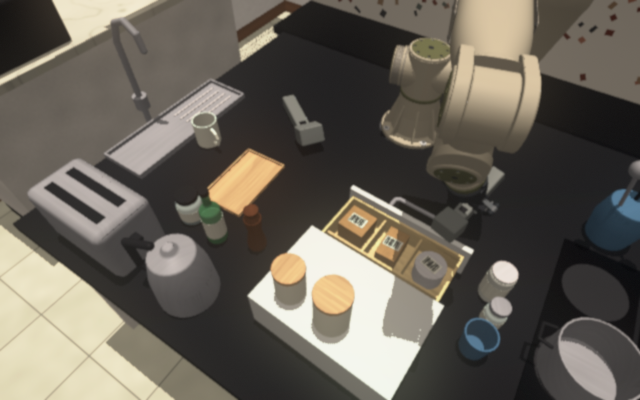

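```bash
cat > chk.py <<'E'
from scan import *
s=env.get_state(); q=s['orientation']; R0=R.from_quat([q[1],q[2],q[3],q[0]]).as_matrix()@np.diag([-1,1,-1.])
o=s['tcp_pos']-R0@np.array([-.012,0,.0284])
print("spot-label est (label frame)",(R.from_euler('z',-16.6,degrees=True).as_matrix().T@(o+R0@[.115,0,-.07]-lab)).round(4),"qvel",np.abs(s['qvel']).max().round(4),s['clock'])
for n in("scene",):
    im,d=env.read_camera(n); W=cloud(n,d); P=(W-o)@R0; A=P.reshape(-1,3)
    k=(abs(A-[.06,0,.04])<[.06,.06,.06]).all(1); A=A[k]
    print(n,len(A),"extent",np.percentile(A,[1,50,99],axis=0).round(4).tolist())
E
python3 chk.py
```

```text
spot-label est (label frame) [-0.0023  0.0015  0.0508] qvel 0.0063 17.5
scene 1109 extent [[0.0007, -0.0499, 0.0136], [0.0485, 0.0061, 0.0471], [0.0859, 0.0511, 0.0941]]
```

```bash
python3 -m pendant '[{"travel":[-0.08,0,0.12],"rot":[0,0,0],"fingers":-0.5},{"travel":[-0.16,-0.003,0.24],"rot":[0,0,0],"fingers":-0.5},{"travel":[-0.217,-0.006,0.344],"rot":[0,0,0],"fingers":-0.5},{"travel":[-0.217,-0.006,0.344],"rot":[0,0,0],"fingers":-0.5},{"travel":[-0.217,-0.006,0.344],"rot":[0,0,0],"fingers":-0.5},{"travel":[-0.217,-0.006,0.344],"rot":[0,0,0],"fingers":-0.5}]'; python3 chk.py
```

```text
clock: 18.15
tcp_pos: [0.48, 0.3012, 0.2305]
orientation: [-0.257, 0.139, 0.956, 0.039]
wrist_force: [-0.2, -0.3, -2.4]
finger_gap: 0.031
grip_force: 36.2
spot-label est (label frame) [0.0001 0.0006 0.0016] qvel 0.0043 18.15
scene 980 extent [[0.0007, -0.0251, 0.0151], [0.0494, 0.0066, 0.0472], [0.0857, 0.0502, 0.0883]]
```

```bash
for i in 1 2; do python3 -m pendant '[{"travel":[0,0,0],"rot":[0,0,0],"fingers":-0.5},{"travel":[0,0,0],"rot":[0,0,0],"fingers":-0.5},{"travel":[0,0,0],"rot":[0,0,0],"fingers":-0.5},{"travel":[0,0,0],"rot":[0,0,0],"fingers":-0.5},{"travel":[0,0,0],"rot":[0,0,0],"fingers":-0.5},{"travel":[0,0,0],"rot":[0,0,0],"fingers":-0.5},{"travel":[0,0,0],"rot":[0,0,0],"fingers":-0.5},{"travel":[0,0,0],"rot":[0,0,0],"fingers":-0.5},{"travel":[0,0,0],"rot":[0,0,0],"fingers":-0.5},{"travel":[0,0,0],"rot":[0,0,0],"fingers":-0.5}]' | grep -E "clock|tcp"; done
python3 - <<'E'
from h import *
from scan import Rs,lab
s=env.get_state(); q=s['orientation']; R0=R.from_quat([q[1],q[2],q[3],q[0]]).as_matrix()@np.diag([-1,1,-1.])
o=s['tcp_pos']-R0@np.array([-.012,0,.0284])
im,d=env.read_camera("scene"); A=((cloud("scene",d)-o)@R0).reshape(-1,3)
# slope of head's pitched top: rows of x -> z
k=(A[:,0]>.03)&(A[:,0]<.1)&(abs(A[:,1])<.024)&(A[:,2]>-.01)&(A[:,2]<.09); A=A[k]
for x in np.arange(.03,.095,.006):
    z=A[abs(A[:,0]-x)<.003][:,2]
    if len(z): print(round(x,3),len(z),np.percentile(z,[5,50,95]).round(4))
E
```

```text
clock: 19.2
tcp_pos: [0.4799, 0.3009, 0.2291]
clock: 20.2
tcp_pos: [0.4799, 0.3009, 0.2291]
0.03 25 [0.0404 0.0421 0.044 ]
0.036 57 [0.0421 0.0452 0.0477]
0.042 53 [0.0442 0.0482 0.0511]
0.048 59 [0.049  0.052  0.0537]
0.054 56 [0.0524 0.0555 0.0573]
0.06 57 [0.0557 0.0581 0.0618]
0.066 61 [0.0587 0.0608 0.0639]
0.072 71 [0.0503 0.0566 0.0608]
0.078 66 [0.0409 0.0458 0.0515]
0.084 62 [0.0299 0.0357 0.0407]
```

Scan held 2 s. The head slope in the gripper frame is about 28° against 30° expected, so there was no slip. Returning the scanner.

```bash
python3 -m pendant '[{"travel":[0.08,0,-0.12],"rot":[0,0,0],"fingers":-0.5},{"travel":[0.217,0.006,-0.344],"rot":[0,0,0],"fingers":-0.5},{"travel":[0.217,0.006,-0.344],"rot":[0,0,0],"fingers":-0.5},{"travel":[0.217,0.006,-0.344],"rot":[0,0,0],"fingers":-0.5}]'
python3 -c "
from plan import *
plan((.529,-.3164,.27),Rt(92.8))"
```

```text
clock: 20.65
tcp_pos: [0.4789, 0.3022, 0.2781]
orientation: [-0.257, 0.139, 0.956, 0.039]
wrist_force: [0.3, 0.3, -1.5]
finger_gap: 0.0312
grip_force: 36.3
tcp [0.4789 0.3022 0.2781] F [ 0.3  0.3 -1.5] gap 0.0312 grip 36.3184779882431 t 20.65 j [0.28 0.64 0.51 1.89 0.28 0.51]
rot units [ 0.087 -0.497 -0.315] | travel units in CURRENT frame [-1.646 -4.821 -0.89 ] | in TARGET frame [-0.165 -5.169  0.068]
```

```bash
python3 -m pendant '[{"travel":[0,0,0],"rot":[0.087,-0.497,-0.315],"fingers":-0.5},{"travel":[0,0,0],"rot":[0.087,-0.497,-0.315],"fingers":-0.5},{"travel":[0,0,0],"rot":[0.087,-0.497,-0.315],"fingers":-0.5},{"travel":[0,0,0],"rot":[0.087,-0.497,-0.315],"fingers":-0.5},{"travel":[0,0,0],"rot":[0.087,-0.497,-0.315],"fingers":-0.5},{"travel":[0,0,0],"rot":[0.087,-0.497,-0.315],"fingers":-0.5}]' | grep tcp
for i in 1 2 3 4 5 6; do python3 -m pendant '[{"travel":[-0.028,-0.3,0.01],"rot":[0,0,0],"fingers":-0.5},{"travel":[-0.028,-0.6,0.01],"rot":[0,0,0],"fingers":-0.5},{"travel":[-0.028,-0.86,0.01],"rot":[0,0,0],"fingers":-0.5}]' | grep tcp; done
python3 -m pendant '[{"travel":[0,0,0],"rot":[0,0,0],"fingers":-0.5},{"travel":[0,0,0],"rot":[0,0,0],"fingers":-0.5},{"travel":[0,0,0],"rot":[0,0,0],"fingers":-0.5}]'
python3 -c "
from plan import *
plan((.529,-.3185,.035),Rt(92.8))"
```

```text
tcp_pos: [0.4768, 0.302, 0.2777]
tcp_pos: [0.4877, 0.1974, 0.2755]
tcp_pos: [0.4961, 0.0938, 0.2745]
tcp_pos: [0.5044, -0.0094, 0.2733]
tcp_pos: [0.5126, -0.1126, 0.272]
tcp_pos: [0.5206, -0.2157, 0.2705]
tcp_pos: [0.5287, -0.3188, 0.2689]
clock: 23.35
tcp_pos: [0.5286, -0.3155, 0.2697]
orientation: [-0.002, -0.024, 1.0, 0.001]
wrist_force: [-0.5, 0.9, -3.0]
finger_gap: 0.0311
grip_force: 36.4
tcp [ 0.5286 -0.3155  0.2697] F [-0.5  0.9 -3. ] gap 0.0311 grip 36.39799118041992 t 23.35 j [-0.67  0.4   0.21  1.39 -0.   -0.72]
rot units [ 0.002 -0.004 -0.001] | travel units in CURRENT frame [-0.009 -0.029  1.956] | in TARGET frame [-0.002 -0.025  1.956]
```

```bash
python3 -m pendant '[{"travel":[0,-0.029,0.3],"rot":[0.002,-0.004,0],"fingers":-0.5},{"travel":[0,-0.029,0.6],"rot":[0.002,-0.004,0],"fingers":-0.5},{"travel":[0,-0.029,0.9],"rot":[0.002,-0.004,0],"fingers":-0.5},{"travel":[0,-0.029,1],"rot":[0.002,-0.004,0],"fingers":-0.5},{"travel":[0,-0.029,1],"rot":[0.002,-0.004,0],"fingers":-0.5}]' | grep tcp
python3 -m pendant '[{"travel":[0,0,0.2],"rot":[0,0,0],"fingers":-0.5},{"travel":[0,0,0.4],"rot":[0,0,0],"fingers":-0.5},{"travel":[0,0,0.6],"rot":[0,0,0],"fingers":-0.5},{"travel":[0,0,0.75],"rot":[0,0,0],"fingers":-0.5},{"travel":[0,0,0.85],"rot":[0,0,0],"fingers":-0.5},{"travel":[0,0,0.92],"rot":[0,0,0],"fingers":-0.5},{"travel":[0,0,0.94],"rot":[0,0,0],"fingers":-0.5},{"travel":[0,0,0.94],"rot":[0,0,0],"fingers":-0.5},{"travel":[0,0,0.94],"rot":[0,0,0],"fingers":-0.5}]'
python3 -c "
from plan import *
plan((.529,-.3185,.0334),Rt(92.8))"
```

```text
tcp_pos: [0.5277, -0.3172, 0.149]
clock: 24.75
tcp_pos: [0.5296, -0.3197, 0.0391]
orientation: [0.002, -0.024, 1.0, -0.002]
wrist_force: [0.7, 0.0, -1.8]
finger_gap: 0.031
grip_force: 36.4
tcp [ 0.5296 -0.3197  0.0391] F [ 0.7  0.  -1.8] gap 0.031 grip 36.403502225875854 t 24.75 j [-0.67  0.53 -0.17  0.87 -0.   -0.72]
rot units [-0.003  0.003  0.   ] | travel units in CURRENT frame [0.005 0.01  0.047] | in TARGET frame [0.004 0.01  0.048]
```

```bash
python3 -m pendant '[{"travel":[0,0,0.015],"rot":[-0.003,0.003,0],"fingers":-0.5},{"travel":[0,0,0.03],"rot":[-0.003,0.003,0],"fingers":-0.5},{"travel":[0,0,0.04],"rot":[-0.003,0.003,0],"fingers":-0.5},{"travel":[0,0,0.047],"rot":[-0.003,0.003,0],"fingers":-0.5},{"travel":[0,0,0.047],"rot":[-0.003,0.003,0],"fingers":-0.5},{"travel":[0,0,0.047],"rot":[-0.003,0.003,0],"fingers":-0.5}]'
```

```text
clock: 25.35
tcp_pos: [0.529, -0.3194, 0.0334]
orientation: [-0.0, -0.024, 1.0, 0.0]
wrist_force: [-2.7, 1.0, 5.3]
finger_gap: 0.0313
grip_force: 37.4
```

```bash
python3 -m pendant '[{"travel":[0,0,0],"rot":[0,0,0],"fingers":-0.2},{"travel":[0,0,0],"rot":[0,0,0],"fingers":0.1},{"travel":[0,0,0],"rot":[0,0,0],"fingers":0.4},{"travel":[0,0,0],"rot":[0,0,0],"fingers":0.4},{"travel":[0,0,0],"rot":[0,0,0],"fingers":0.4}]' | grep -E "tcp|gap"
python3 -m pendant '[{"travel":[0,0,-0.2],"rot":[0,0,0],"fingers":0.4},{"travel":[0,0,-0.6],"rot":[0,0,0],"fingers":0.4},{"travel":[0,0,-1],"rot":[0,0,0],"fingers":0.4},{"travel":[0,0,-1],"rot":[0,0,0],"fingers":0.4}]' | grep -E "tcp|gap"
python3 -m pendant '[{"travel":[0,0,-0.4],"rot":[0,0,0],"fingers":0.4},{"travel":[0,0,-0.8],"rot":[0,0,0],"fingers":0.4},{"travel":[0,0,-0.8],"rot":[0,0,0],"fingers":0.4}]' | grep -E "tcp|gap"
python3 s2.py
python3 -c "
from plan import *
plan((.360,.187,.25),Rt(-3.3))"
```

```text
tcp_pos: [0.529, -0.3192, 0.0323]
finger_gap: 0.0598
tcp_pos: [0.5326, -0.322, 0.1601]
finger_gap: 0.0598
tcp_pos: [0.5317, -0.3213, 0.2557]
finger_gap: 0.0595
scene
scanner 0.94 [300. 126.] 1035 [ 0.266 -0.278  0.046] [[0.156, -0.432, 0.016], [0.326, -0.209, 0.087]]
scanner 0.69 [207. 222.] 977 [ 0.741 -0.243  0.112] [[0.715, -0.266, 0.014], [0.759, -0.23, 0.199]]
tray 0.71 [245. 188.] 1840 [ 0.535 -0.306  0.004] [[0.42, -0.399, 0.0], [0.647, -0.256, 0.013]]
tin 0.86 [429. 271.] 1031 [0.554 0.286 0.078] [[0.508, 0.25, 0.029], [0.578, 0.319, 0.082]]
tin 0.36 [242. 181.] 896 [ 0.553 -0.31   0.034] [[0.446, -0.356, 0.004], [0.625, -0.287, 0.065]]
tin_label 0.67 [430. 268.] 1052 [0.553 0.286 0.078] [[0.507, 0.25, 0.028], [0.578, 0.321, 0.082]]
tin_label 0.26 [208. 220.] 1001 [ 0.741 -0.243  0.108] [[0.716, -0.267, 0.01], [0.759, -0.23, 0.199]]
carton_square 0.9 [356. 229.] 1088 [0.54  0.072 0.079] [[0.491, 0.031, 0.027], [0.563, 0.106, 0.083]]
carton_long 0.92 [393. 247.] 824 [0.541 0.179 0.07 ] [[0.489, 0.151, 0.04], [0.577, 0.204, 0.074]]
carton_long 0.49 [358. 296.] 24514 [0.769 0.19
[... 1054 characters left out ...]
array([ 617.4, -292.4]), array([ 8.1, 21.9]), 49.9)
handle (array([0., 0.]), array([0., 0.]), 0.0) [nan nan nan]
head (array([ 610.3, -289.7]), array([3. , 7.7]), 50.3) [ 0.6101 -0.2898  0.0585]
rim (array([ 632.5, -271.7]), array([46.8, 85. ]), 44.6)
tcp [ 0.5292 -0.3194  0.2482] F [-0.  -0.1 -0.2] gap 0.0595 grip 0.0 t 27.25 j [-0.67  0.4   0.17  1.34 -0.   -0.72]
rot units [-0.    -0.002  1.602] | travel units in CURRENT frame [ 1.202  4.283 -0.009] | in TARGET frame [ 4.132 -1.65  -0.015]s2.py:14: RuntimeWarning: Mean of empty slice.
  p=box((.41,-.40,.024),(.65,-.25,.08)); print("scanner all",rect(p)); h=p[(p[:,0]<.55)]; print("handle",rect(h),h.mean(0).round(4))
  ret = um.true_divide(
```

```bash
for i in 1 2 3 4 5; do python3 -m pendant '[{"travel":[0.162,0.848,0],"rot":[0,0,0],"fingers":0},{"travel":[0.162,0.848,0],"rot":[0,0,0],"fingers":0},{"travel":[0.162,0.848,0],"rot":[0,0,0],"fingers":0}]' | grep tcp; done
for i in 1 2; do python3 -m pendant '[{"travel":[0,0,0],"rot":[0,0,0.8],"fingers":0},{"travel":[0,0,0],"rot":[0,0,0.8],"fingers":0},{"travel":[0,0,0],"rot":[0,0,0.8],"fingers":0},{"travel":[0,0,0],"rot":[0,0,0.8],"fingers":0},{"travel":[0,0,0],"rot":[0,0,0.8],"fingers":0},{"travel":[0,0,0],"rot":[0,0,0.8],"fingers":0}]' | grep tcp; done
python3 -c "
from plan import *
plan((.407,.1842,.1),Rt(-3.3))"
```

```text
tcp_pos: [0.5026, -0.2138, 0.2485]
tcp_pos: [0.4787, -0.114, 0.2491]
tcp_pos: [0.4547, -0.0139, 0.2492]
tcp_pos: [0.4309, 0.0866, 0.2492]
tcp_pos: [0.4071, 0.1873, 0.2492]
tcp_pos: [0.4088, 0.1827, 0.2491]
tcp_pos: [0.4088, 0.1827, 0.2491]
tcp [0.4088 0.1827 0.2491] F [ 0.3  0.6 -0.1] gap 0.0429 grip 0.0 t 29.95 j [ 0.24  0.07 -0.26  1.24  0.    1.87]
rot units [-0.    -0.    -0.005] | travel units in CURRENT frame [ 0.011 -0.015  1.242] | in TARGET frame [ 0.012 -0.015  1.242]
```

```bash
python3 -m pendant '[{"travel":[0,-0.015,0.35],"rot":[0,0,0],"fingers":0},{"travel":[0,-0.015,0.7],"rot":[0,0,0],"fingers":0},{"travel":[0,-0.015,0.7],"rot":[0,0,0],"fingers":0}]' |grep -E "tcp|force"
python3 -m pendant '[{"travel":[0,0,0.15],"rot":[0,0,0],"fingers":0},{"travel":[0,0,0.3],"rot":[0,0,0],"fingers":0},{"travel":[0,0,0.42],"rot":[0,0,0],"fingers":0},{"travel":[0,0,0.54],"rot":[0,0,0],"fingers":0},{"travel":[0,0,0.54],"rot":[0,0,0],"fingers":0}]' |grep -E "tcp|force"
python3 -m pendant '[{"travel":[0,0,0],"rot":[0,0,0],"fingers":-1},{"travel":[0,0,0],"rot":[0,0,0],"fingers":-1},{"travel":[0,0,0],"rot":[0,0,0],"fingers":-1},{"travel":[0,0,0],"rot":[0,0,0],"fingers":-1},{"travel":[0,0,0],"rot":[0,0,0],"fingers":-1},{"travel":[0,0,0],"rot":[0,0,0],"fingers":-1}]' 40
```

```text
tcp_pos: [0.4025, 0.182, 0.1604]
wrist_force: [-0.5, -0.9, 0.0]
grip_force: 0.0
tcp_pos: [0.4061, 0.1835, 0.1004]
wrist_force: [-0.5, -1.0, -0.5]
grip_force: 0.0
clock: 31.35
tcp_pos: [0.4074, 0.1843, 0.1017]
orientation: [0.001, 0.727, 0.687, 0.001]
wrist_force: [3.2, -3.6, 6.6]
finger_gap: 0.0095
grip_force: 39.3
```

Pushing shut gently, about 0.15 m/s at most.

```bash
python3 -m pendant '[{"travel":[0,0.06,0],"rot":[0,0,0],"fingers":-1},{"travel":[0,0.15,0],"rot":[0,0,0],"fingers":-1},{"travel":[0,0.26,0],"rot":[0,0,0],"fingers":-1},{"travel":[0,0.37,0],"rot":[0,0,0],"fingers":-1},{"travel":[0,0.48,0],"rot":[0,0,0],"fingers":-1},{"travel":[0,0.59,0],"rot":[0,0,0],"fingers":-1},{"travel":[0,0.7,0],"rot":[0,0,0],"fingers":-1},{"travel":[0,0.81,0],"rot":[0,0,0],"fingers":-1},{"travel":[0,0.92,0],"rot":[0,0,0],"fingers":-1},{"travel":[0,1,0],"rot":[0,0,0],"fingers":-1}]' |grep -E "tcp|force"
python3 -m pendant '[{"travel":[0,0.08,0],"rot":[0,0,0],"fingers":-1},{"travel":[0,0.15,0],"rot":[0,0,0],"fingers":-1},{"travel":[0,0.22,0],"rot":[0,0,0],"fingers":-1},{"travel":[0,0.28,0],"rot":[0,0,0],"fingers":-1},{"travel":[0,0.33,0],"rot":[0,0,0],"fingers":-1},{"travel":[0,0.36,0],"rot":[0,0,0],"fingers":-1},{"travel":[0,0.39,0],"rot":[0,0,0],"fingers":-1},{"travel":[0,0.39,0],"rot":[0,0,0],"fingers":-1},{"travel":[0,0.39,0],"rot":[0,0,0],"fingers":-1}]' |grep -E "tcp|force"
```

```text
tcp_pos: [0.5264, 0.1777, 0.1017]
wrist_force: [-1.6, -1.4, 10.7]
grip_force: 39.8
tcp_pos: [0.5731, 0.1751, 0.1017]
wrist_force: [0.4, -2.1, 7.1]
grip_force: 39.5
```

```bash
python3 -m pendant '[{"travel":[0,0.02,0],"rot":[0,0,0],"fingers":-1},{"travel":[0,0.04,0],"rot":[0,0,0],"fingers":-1},{"travel":[0,0.05,0],"rot":[0,0,0],"fingers":-1},{"travel":[0,0.05,0],"rot":[0,0,0],"fingers":-1}]' |grep -E "tcp|force"
```

```text
tcp_pos: [0.5773, 0.1749, 0.1017]
wrist_force: [-3.9, -0.6, 10.8]
grip_force: 40.0
```

```bash
python3 -m pendant '[{"travel":[0,0,0],"rot":[0,0,0],"fingers":-0.4},{"travel":[0,0,0],"rot":[0,0,0],"fingers":-0.1},{"travel":[0,0,0],"rot":[0,0,0],"fingers":0},{"travel":[0,0,0],"rot":[0,0,0],"fingers":0},{"travel":[0,0,0],"rot":[0,0,0],"fingers":0}]' |grep -E "tcp|force|gap"
python3 -m pendant '[{"travel":[0,0,-0.2],"rot":[0,0,0],"fingers":0},{"travel":[0,0,-0.5],"rot":[0,0,0],"fingers":0},{"travel":[0,0,-0.9],"rot":[0,0,0],"fingers":0},{"travel":[0,0,-0.9],"rot":[0,0,0],"fingers":0}]' |grep -E "tcp|force|gap"
python3 -m pendant '[{"travel":[0,-0.4,-0.2],"rot":[0,0,0],"fingers":0},{"travel":[0,-0.8,-0.3],"rot":[0,0,0],"fingers":0},{"travel":[0,-1,-0.3],"rot":[0,0,0],"fingers":0},{"travel":[0,-1,-0.3],"rot":[0,0,0],"fingers":0},{"travel":[0,-1,-0.3],"rot":[0,0,0],"fingers":0}]' |grep -E "tcp|force|gap"
python3 meas.py | grep -E "front edge|bar fit|^ handle|^scanner|tray"
python3 -c "
from h import *
im,d=env.read_camera('scene'); cv2.imwrite('pics/scene9.png',im)"
```

```text
tcp_pos: [0.5776, 0.1746, 0.0996]
wrist_force: [0.4, -0.1, -0.8]
finger_gap: 0.0425
grip_force: 0.0
tcp_pos: [0.5814, 0.1752, 0.215]
wrist_force: [0.4, -0.3, -0.5]
finger_gap: 0.0424
grip_force: 0.0
tcp_pos: [0.4583, 0.1814, 0.2443]
wrist_force: [-0.3, -0.7, -0.1]
finger_gap: 0.0429
grip_force: 0.0
front edge fit [0.05919835 0.63112806] z 0.12397164524085186
 bar fit [0.056417   0.57099892]
tray rim (array([ 533.8, -327.9]), array([235.8, 148. ]), 1.8)
scanner (array([ 569.6, -314. ]), array([ 62.4, 262.1]), 87.0)
 handle (array([ 488.2, -319.2]), array([103.9,  33.5]), 2.7) [ 0.4926 -0.3164  0.0334] [ 0.04850135 -0.34085002]
front edge fit [0.27017996 0.60781486] z 0.12566701893303864
 bar fit [-0.10991799  0.59456342]
tray rim (array([ 539.7, -312.8]), array([316.6, 196. ]), 7.1)
scanner (array([ 573.6, -323.5]), array([ 89.4, 273.6]), 77.2)
 handle (array([ 487.8, -320.9]), array([81. , 98.3]), 58.2) [ 0.4863 -0.3214  0.0348] [ 0.04232127 -0.34165517]
```

View pics/scene9.png

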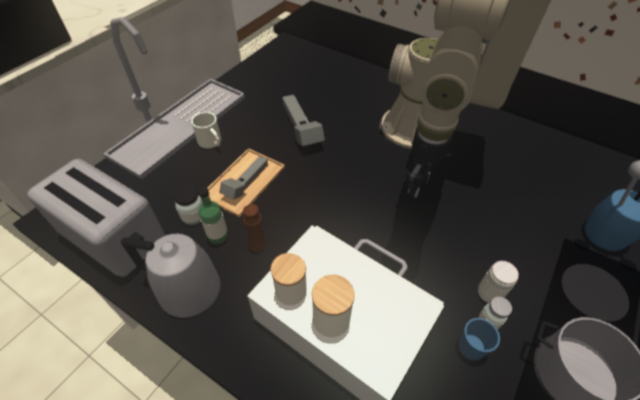

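The picture shows the drawer shut (handle at (382,255)), the scanner flat on its tray (245,180), and the arm clear of everything.

```bash
python3 -c "
from workcell import env
print(env.hand_in())"
```

```text
the job is handed in; nothing more can be done
None
```

I handed the job in, and no verdict came back: the drawer was opened to its stop, the tin's label scanned with a 2 s hold, the scanner laid back in its tray and the drawer pushed fully shut, with the final image showing everything in place.

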